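# Shim a spool tight on a reel stand

## Task

Mount the empty spool on the upright spindle of the reel stand, then add spacer rings over the spindle on top of it, just as many as it takes (one or two, no more than needed) so that the clamping cap, put over the spindle, bears on the rings and does not bottom out on the spindle's tip. Finish while still gripping the cap and pressing it down firmly, about as hard as 2 kg weighs, so that the stack is held tight on the stand; do not let go. Leave the tape measure and the weld gauge alone.

Things in the scene. Friction and masses are not known exactly. Their poses are not given: they have to be found in the camera images.
- stand: fixed reel stand of grey painted metal: round foot 96 mm in diameter with a raised round seat 54 mm in diameter whose flat top is 30 mm above the bench. Origin at the centre of the foot's underside, on the bench (z = 0).
- spindle: fixed upright plain steel spindle, 18 mm in diameter, on the stand's axis; the last 6 mm taper to 11 mm. It is set to a different height each time: its tip is 102 to 118 mm above the bench. Origin on its axis, 90 mm below the tip; z up.
- spindle_tip (a point): the flat top of the spindle, on its axis
- spool: loose empty spool of grey plastic, standing upright on the bench: 45 mm tall, two flanges 60 mm in diameter and 6 mm thick, core 42 mm in diameter, 22 mm through bore along its z axis; about 0.22 kg. Origin at the centre of its underside; z up. To be seated on the stand's seat, over the spindle.
- ring0: loose plain steel spacer ring lying flat: 46 mm outside diameter, 22 mm bore, 12 mm thick, 0.08 kg. Origin at the centre of its underside; z is the bore axis.
- ring1: another spacer ring, the same
- ring2: another spacer ring, the same; at least one ring is always left over
- cap: loose dark steel clamping cap, standing bore down: body 46 mm in diameter, 32 mm tall, blind bore from below 22 mm in diameter, 24 mm deep; above it a round waisted grip 28 to 31 mm in diameter, 33.5 to 69 mm above the underside; about 0.16 kg. Origin at the centre of its underside; z up. See point cap_grip for how it must end.
- cap_grip (a point): middle of the cap's grip, on its axis, 53 mm above its underside. With too few rings the cap's bore roof lands on the spindle's tip (underside 24 mm below the tip) and the cap does not press on the rings. It must end on the rings, higher than that, but by no more than a ring's thickness (12 mm; up to 14.5 mm passes).
- tape_measure: yellow tape measure, 60 x 69 x 31 mm; not to be moved. Origin at the centre of the underside.
- weld_gauge: flat stainless weld gauge bar, 30 x 100 x 12 mm; not to be moved. Origin at the centre of the underside.
Mind the look-alikes: they are no part of the job. Leave any blue look-alike of the cap alone.

How it is judged:
By the outcome, as a careful person would: the job done as asked, in the order asked, and still so for the second after the job is handed in, while the arm keeps its last pose, push and grip.
It also fails if it takes over 72 s, if anything falls off the work surface, if the arm or the gripper's body presses on something with over 40 N, if the wrist force passes 120 N, or if a joint passes its speed limit or range.

## Robot

A 7-joint arm with a two-finger parallel gripper is mounted at the origin on the work surface; the furniture and walls round the work are solid. World frame = base frame: x ahead of the robot, y to its left, z up, the work surface at z = 0. Lengths are in m, angles in rad, forces in N, time in s.
With the tool pointing down it reaches from about 0.425 to 0.825 m from the base axis. Payload 3.6 kg.
Tool frame: the origin (TCP) lies midway between the tips of the shut fingers; the grasp point (between the pads) lies 19 mm behind it (env.grip_point_offset is the distance from the TCP to the grasp point, in m); z points along the fingers, y is the line along which they close (so a half turn about z gives the same grasp; the last joint's range is limited). The gripper opens to 93 mm and grips with 3 to 60 N. Pads are 15 mm wide; open, the fingers measure 128 mm over their backs; the gripper's body (75 mm by 188 mm) begins 65 mm behind the grasp point.
Start: joints at [1.192, 0.615, -0.013, 1.423, 0.008, 1.103, -0.04], TCP at [0.225, -0.61, 0.219] pointing down, gripper open.
Joint ranges: [-3.12, 3.12], [-0.3, 2.06], [-1.34, 1.32], [0.26, 2.42], [-1.36, 4.5], [0.01, 1.98], [-2.84, 2.84]. Speed limits (rad/s): [2.79, 2.79, 3.14, 3.14, 3.14, 3.14, 3.14].

## Interface

Orientations are given as a unit quaternion [w, x, y, z].
In Python, from cell import env gives the robot as it stands.
- The arm moves only by the tool move_arm, never from a script. Its argument "increments" is a list of rows, each a list of 5 numbers: the gripper's target within -1 to 1 (shut at 1, half-way at 0, fully open at -1), then the shift along the tool's x, y, z in m, then the turn about the tool's z in degrees. In form: [[gripper, dx, dy, dz, turn], ...]. A call has 1 to 8 rows; each row is the pose to reach, as a shift and turn from the pose commanded when the call began, along the tool's axes at that moment; what a row does not reach only later rows make up. A row lasts 1/10 s, in which the tool goes at most 50 mm and 8.59 degrees, less where a joint would pass 70% of its speed; a pose out of reach is approached as far as the arm can. A call with a gripper value outside its range is refused whole. The fingers move at their own pace and stop on an object; "grip_force" is the grip in N (left out, the last holds). Time passes only in rows, so rows that repeat a pose let the fingers close. It gives the time, the measured TCP pose, the force, the opening and the grip force at its end, in the units of the state.
- env.get_state(): the state, without advancing time (a new reading comes with each control period).
- env.camera(name): name is "scene" or "top" or "wrist"; returns the picture (384x512x3 uint8, red, green, blue); there is no depth.
- env.get_calibration(name): a dict with "vertical_fov" (degrees; the focal length in pixels is half the picture's height over the tangent of half this angle, whatever the lens; pixels are square), "cx", "cy" (the principal point, pixels), "R" (3x3) and "t" (3): a world point X has camera coordinates R X + t; the wrist camera has in their place "T_tool_cam" (4x4, takes a point from camera to tool coordinates, whose origin is the TCP and whose axes are the flange's). Camera axes: x right, y down, z forward; pixel columns grow to the right and rows downward; lengths in m; the calibration is good to about 2 mm. A picture is of the moment at which its call begins: read the wrist's pose just before it. get_calibration takes no time and is no camera call.
- env.hand_in(): hands the job in; it is judged then, once.
The state is a dict: "time": time; "joint_pos": joint angles; "dq": joint speeds; "tau": joint torques, N m; "ee_pos": TCP position; "orientation": TCP orientation; "contact_force": force on the tool from outside, world axes, zero at the start; "torque": the same for the moment, N m; "width": finger opening in m; "grip_force": force on a finger pad.
Only numpy, scipy, OpenCV 4.12 (cv2) and the standard library are available. Lean on these libraries where they do the work, as an engineer would, in place of code of your own. Each camera call takes 0.05 s, during which the arm holds its last target. There are 200 camera calls.

## Working session

There is one attempt and no reset: what is moved stays moved. The work goes in short steps, Python scripts to look and compute and a tool call to move; the robot and the scene stay as the last step left them, time stands still between calls to the robot, and variables do not carry over. Pictures are saved under pics/ and viewed, at most 10 in all, crops included, and the job is handed in when it is done.

Besides the shell and the picture viewer there is one more tool, called after "Request:" as name([rows], argument=value, ...), one row to a line, values as JSON. move_arm: Moves the arm, as the interface text tells. Its arguments: {"type":"object","properties":{"increments":{"type":"array","items":{"type":"array","items":{"type":"number"}}},"grip_force":{"type":"number"}},"required":["increments"]}

```bash
mkdir -p pics; ls; cat > h.py <<'E'
from cell import env
import numpy as np, cv2
def save(n,f):
    im=env.camera(n); cv2.imwrite(f'pics/{f}.png',im[:,:,::-1]); return im
def ray(n,u,v):
    c=env.get_calibration(n); f=192/np.tan(np.radians(c['vertical_fov'])/2)
    d=np.array([(u-c['cx'])/f,(v-c['cy'])/f,1]); R=np.array(c['R']);t=np.array(c['t'])
    return -R.T@t, R.T@d
def atz(n,u,v,z):
    o,d=ray(n,u,v); return o+d*(z-o[2])/d[2]
def proj(n,X):
    c=env.get_calibration(n); f=192/np.tan(np.radians(c['vertical_fov'])/2)
    p=np.array(c['R'])@np.array(X)+np.array(c['t']); return np.array([c['cx']+f*p[0]/p[2],c['cy']+f*p[1]/p[2]])
E
python3 - <<'E'
from h import *
s=env.get_state(); print({k:np.round(v,3).tolist() for k,v in s.items()})
a=save('scene','s0');b=save('top','t0')
cv2.imwrite('pics/t0b.png',cv2.resize(b[:,:,::-1],(800,600),interpolation=cv2.INTER_CUBIC))
for n in('scene','top'): 
    c=env.get_calibration(n); print(n,c['vertical_fov'],c['cx'],c['cy'],ray(n,c['cx'],c['cy']))
E
```

```text
pics
{'time': 0.0, 'joint_pos': [1.191, 0.616, -0.013, 1.425, 0.008, 1.103, -0.04], 'dq': [-0.0, -0.002, 0.001, -0.0, 0.0, -0.0, -0.001], 'tau': [0.0, -45.893, 0.209, -16.574, -0.061, 0.021, 0.0], 'ee_pos': [0.224, -0.609, 0.218], 'orientation': [-0.001, 0.984, 0.175, -0.0], 'contact_force': [-0.297, -0.057, -0.339], 'torque': [-0.022, -0.032, -0.0], 'grip_force': 0.0, 'width': 0.093}
scene 48.442390489418415 252.93845692127542 194.58898385658495 (array([0.08724514, 0.53716777, 0.75040847]), array([ 0.41667301, -0.61621132, -0.66833166]))
top 46.19302031295116 256.25495132641475 180.60822316919075 (array([ 0.2650395 , -0.06320166,  1.3375578 ]), array([ 0.16736885,  0.01164053, -0.98582563]))
```

View pics/t0b.png

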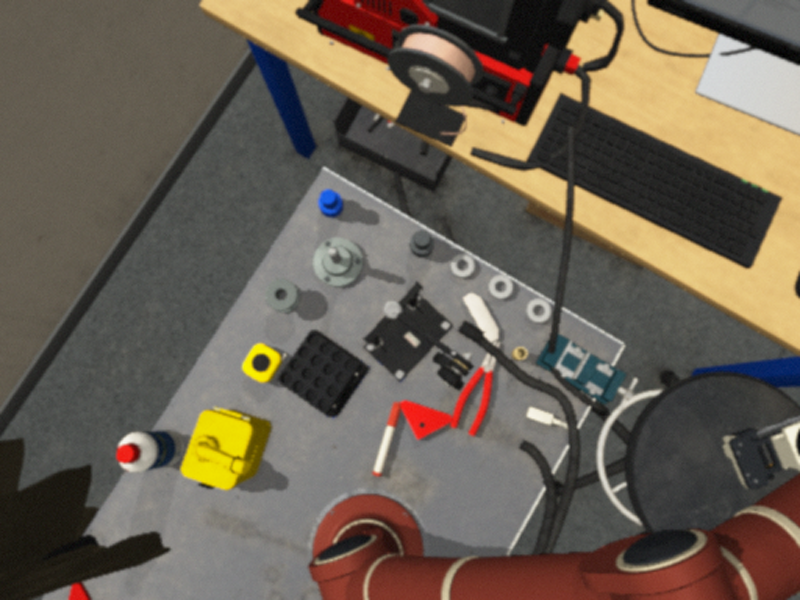

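View pics/s0.png

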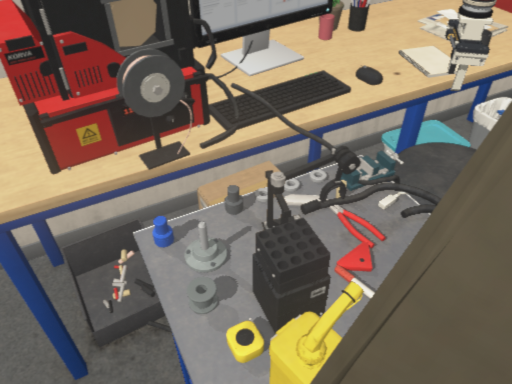

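The top view (800x600 enlargement) shows these:
- spool at (283,296)
- stand at (338,260)
- dark cap at (421,243), which fits the cap. The blue one at (330,203) is the look-alike.
- rings at (462,265), (500,287) and (538,310)

Next I enlarge that area to measure it.

```bash
python3 - <<'E'
from h import *
b=cv2.imread('pics/t0.png'); c=b[115:235,160:360]
c=cv2.resize(c,(800,480),interpolation=cv2.INTER_CUBIC); cv2.imwrite('pics/t0c.png',c)
a=cv2.imread('pics/s0.png'); c=a[160:310,130:330]
cv2.imwrite('pics/s0c.png',cv2.resize(c,(800,600),interpolation=cv2.INTER_CUBIC))
E
```

```text
(no output)
```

View pics/t0c.png

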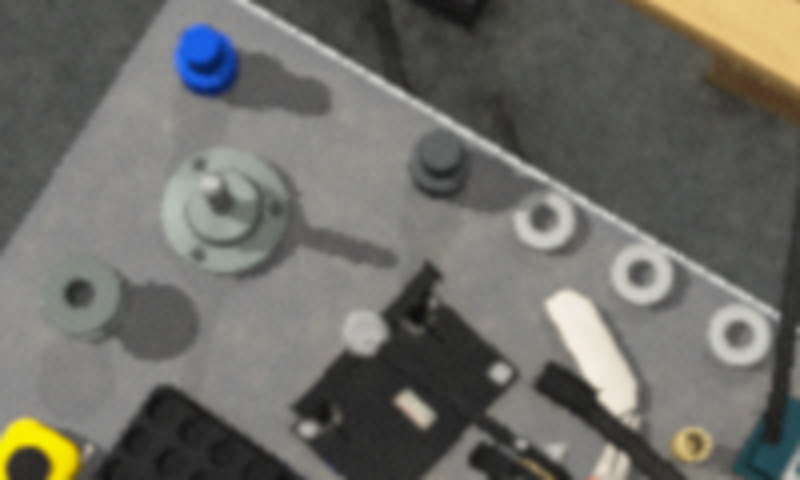

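View pics/s0c.png

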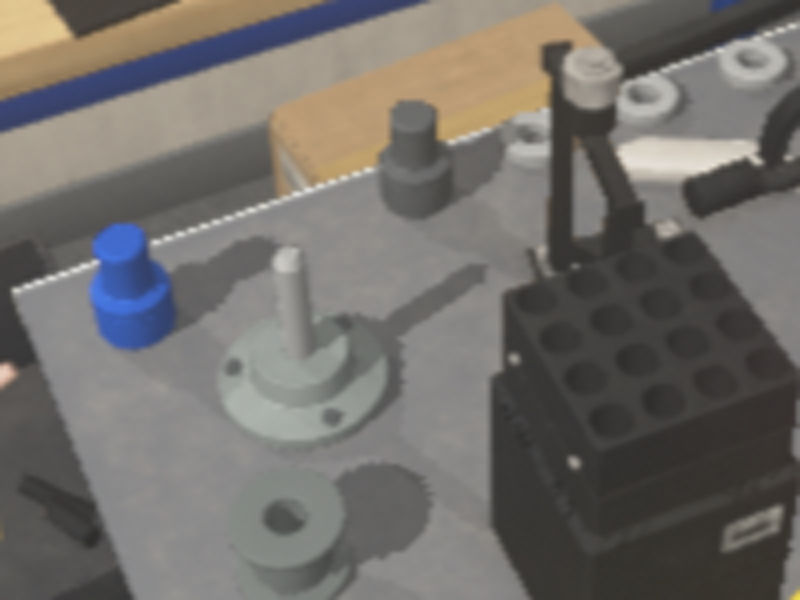

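```bash
python3 - <<'E'
from h import *
T=lambda x,y:((x+.5)/4-.5+160,(y+.5)/4-.5+115)
S=lambda x,y:((x+.5)/4-.5+130,(y+.5)/4-.5+160)
for n,p,z in [('spool',(83,295),.045),('seat',(222,207),.03),('tip',(212,184),.11),('captop',(440,152),.069),('r0',(545,220),.012),('r1',(642,273),.012),('r2',(739,333),.012),('blue',(206,48),.069),('knob',(364,332),.15)]:
    print(n,atz('top',*T(*p),z).round(4))
for n,p,z in [('spool',(287,516),.045),('seat',(300,356),.03),('tip',(290,255),.11),('captop',(413,108),.069),('r2',(535,130),.012),('r1',(648,97),.012),('r0',(754,62),.012)]:
    print('S',n,atz('scene',*S(*p),z).round(4))
# triangulate
def tri(pt,ps):
    o1,d1=ray('top',*T(*pt));o2,d2=ray('scene',*S(*ps));d1/=np.linalg.norm(d1);d2/=np.linalg.norm(d2)
    k=np.linalg.lstsq(np.c_[d1,-d2],o2-o1,rcond=None)[0];a=o1+k[0]*d1;b=o2+k[1]*d2
    return ((a+b)/2).round(4),np.linalg.norm(a-b).round(4)
print('tip',tri((212,184),(290,255)),'captop',tri((440,152),(413,108)),'spool',tri((83,295),(287,516)),'seat',tri((222,207),(300,356)))
print('knob',tri((364,332),(592,62)),'bracket',tri((432,268),(556,48)), 'boxcorner',tri((165,390),(512,293)))
print(env.get_calibration('wrist'))
E
```

```text
spool [0.4565 0.1721 0.045 ]
seat [0.527  0.0752 0.03  ]
tip [0.5272 0.0743 0.11  ]
captop [ 0.5632 -0.0848  0.069 ]
r0 [ 0.5262 -0.1655  0.012 ]
r1 [ 0.4876 -0.2381  0.012 ]
r2 [ 0.4442 -0.3098  0.012 ]
blue [0.6372 0.0874 0.069 ]
knob [ 0.4204 -0.0353  0.15  ]
S spool [0.4591 0.1757 0.045 ]
S seat [0.5277 0.0804 0.03  ]
S tip [0.5263 0.0793 0.11  ]
S captop [ 0.5693 -0.0889  0.069 ]
S r2 [ 0.53   -0.1664  0.012 ]
S r1 [ 0.4845 -0.2348  0.012 ]
S r0 [ 0.4421 -0.3055  0.012 ]
tip (array([0.529 , 0.0753, 0.1048]), np.float64(0.0017)) captop (array([ 0.5634, -0.084 ,  0.0749]), np.float64(0.0034)) spool (array([0.4587, 0.1736, 0.0422]), np.float64(0.0039)) seat (array([0.5295, 0.0765, 0.0246]), np.float64(0.0031))
knob (array([ 0.4136, -0.0363,  0.2101]), np.float64(0.0022)) bracket (array([ 0.4617, -0.0792,  0.1692]), np.float64(0.0007)) boxcorner (array([0.3774, 0.0921, 0.1788]), np.float64(0.0031))
{'vertical_fov': 58.61955599979205, 'cx': 256.00862597165894, 'cy': 190.5913558371002, 'T_tool_cam': array([[-1.24444787e-03, -9.66700947e-01, -2.55905704e-01,
         7.05136432e-02],
       [ 9.99998370e-01, -1.53781851e-03,  9.46304693e-04,
         4.00701883e-04],
       [-1.30833017e-03, -2.55904110e-01,  9.66701285e-01,
        -1.66733341e-01],
       [ 0.00000000e+00,  0.00000000e+00,  0.00000000e+00,
         1.00000000e+00]])}
```

```bash
python3 - <<'E'
from h import *
k=512/800
o,d1=ray('top',590*k,70*k);_,d2=ray('top',552*k,340*k)
n=np.cross(d1,d2)
for p in [(235,88),(262,103),(300,122),(330,145),(345,158)]:
    q,d=ray('scene',*p); print(p,(q+d*(n@(o-q))/(n@d)).round(3))
for p in [(550,355),(620,390),(465,330),(525,440)]: print(p,atz('top',p[0]*k,p[1]*k,0).round(3))
E
```

```text
(235, 88) [ 0.752 -0.363  0.159]
(262, 103) [ 0.652 -0.35   0.147]
(300, 122) [ 0.521 -0.331  0.14 ]
(330, 145) [ 0.427 -0.323  0.107]
(345, 158) [ 0.38  -0.32   0.086]
(550, 355) [ 0.359 -0.334  0.   ]
(620, 390) [ 0.297 -0.464  0.   ]
(465, 330) [ 0.403 -0.173  0.   ]
(525, 440) [ 0.201 -0.286  0.   ]
```

Request:
move_arm([
  [-1, 0.05, -0.03, -0.05, 8],
  [-1, 0.09, -0.06, -0.05, 16],
  [-1, 0.135, -0.09, -0.05, 20.2],
  [-1, 0.18, -0.12, -0.05, 20.2],
  [-1, 0.22, -0.15, -0.05, 20.2],
  [-1, 0.265, -0.18, -0.05, 20.2],
  [-1, 0.31, -0.21, -0.05, 20.2],
  [-1, 0.35, -0.24, -0.05, 20.2],
])

```text
time: 0.9
ee_pos: [0.4494, -0.2934, 0.2684]
orientation: [-0.0, 1.0, 0.0, -0.0]
contact_force: [0.6, -0.9, 1.0]
width: 0.0929
grip_force: 0.0
```

```bash
cat >> h.py <<'E'
from scipy.spatial.transform import Rotation as Ro
def st():
    s=env.get_state();w,x,y,z=s['orientation'];R=Ro.from_quat([x,y,z,w]).as_matrix()
    print('t',round(s['time'],2),'p',np.round(s['ee_pos'],4),'yawy',np.degrees(np.arctan2(R[1,1],R[0,1])).round(2),'tilt',R[:2,2].round(3),'F',np.round(s['contact_force'],1),'w',round(s['width'],4),'g',round(s['grip_force'],1));return s,R
def wray(s,R,u,v):
    c=env.get_calibration('wrist'); f=192/np.tan(np.radians(c['vertical_fov'])/2)
    T=np.array(c['T_tool_cam']);d=np.array([(u-c['cx'])/f,(v-c['cy'])/f,1])
    return np.array(s['ee_pos'])+R@T[:3,3], R@T[:3,:3]@d
def watz(s,R,u,v,z):
    o,d=wray(s,R,u,v);return o+d*(z-o[2])/d[2]
E
python3 -c "
from h import *
st()"
```

```text
t 0.9 p [ 0.4494 -0.2934  0.2684] yawy -89.98 tilt [-0.  0.] F [ 0.6 -0.9  1. ] w 0.0929 g 0.0
```

Request:
move_arm([
  [-1, 0.03, -0.04, 0, 0],
  [-1, 0.06, -0.08, 0, 0],
  [-1, 0.08, -0.12, 0, 0],
  [-1, 0.08, -0.15, 0, 0],
  [-1, 0.08, -0.15, 0, 0],
  [-1, 0.08, -0.15, 0, 0],
])

```text
time: 1.5
ee_pos: [0.5283, -0.1451, 0.2683]
orientation: [0.0, 1.0, 0.001, -0.001]
contact_force: [0.5, -0.2, -1.5]
width: 0.0933
grip_force: 0.0
```

```bash
python3 - <<'E'
from h import *
import pickle
s,R=st(); im=save('wrist','w1'); pickle.dump((s,R),open('w1.p','wb'))
E
```

```text
t 1.5 p [ 0.5283 -0.1451  0.2683] yawy -89.9 tilt [-0.001 -0.   ] F [ 0.5 -0.2 -1.5] w 0.0933 g 0.0
```

Request:
move_arm([
  [-1, 0, -0.04, 0, 0],
  [-1, 0, -0.08, 0, 0],
  [-1, 0, -0.12, 0, 0],
  [-1, 0, -0.16, 0, 0],
  [-1, 0, -0.2, 0, 0],
  [-1, 0, -0.24, 0, 0],
  [-1, 0, -0.24, 0, 0],
  [-1, 0, -0.24, 0, 0],
])

```text
time: 2.35
ee_pos: [0.5288, 0.0934, 0.2685]
orientation: [0.001, 1.0, -0.0, -0.0]
contact_force: [1.1, -1.0, -0.0]
width: 0.0932
grip_force: 0.0
```

```bash
python3 - <<'E'
from h import *
import pickle
s,R=st(); im=save('wrist','w2'); pickle.dump((s,R),open('w2.p','wb'))
a=cv2.imread('pics/w1.png');b=cv2.imread('pics/w2.png')
# stacked halves, viewed at 400x300 each
cv2.imwrite('pics/w12.png',np.vstack([cv2.resize(a,(800,600))[:0],cv2.resize(a,(800,600))]));cv2.imwrite('pics/w2b.png',cv2.resize(b,(800,600)))
E
```

```text
t 2.35 p [0.5288 0.0934 0.2685] yawy -90.04 tilt [-0.    -0.001] F [ 1.1 -1.  -0. ] w 0.0932 g 0.0
```

View pics/w12.png

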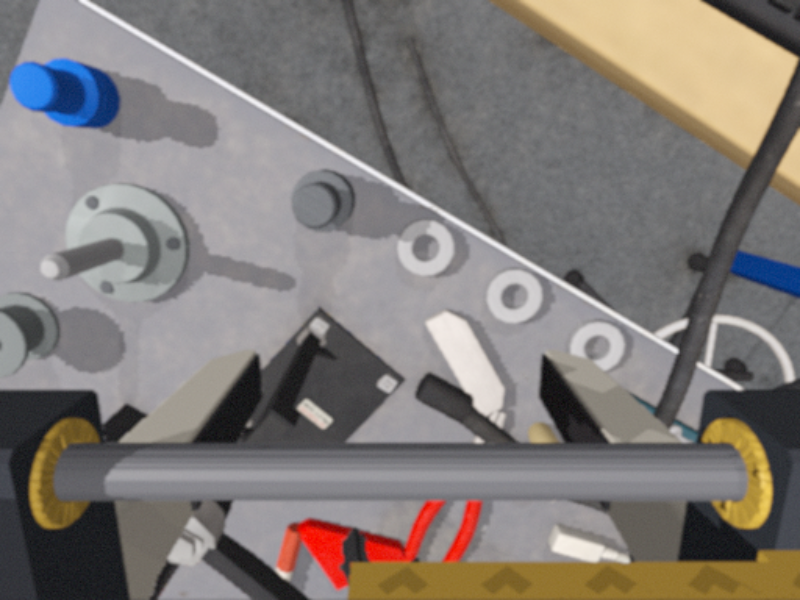

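View pics/w2b.png

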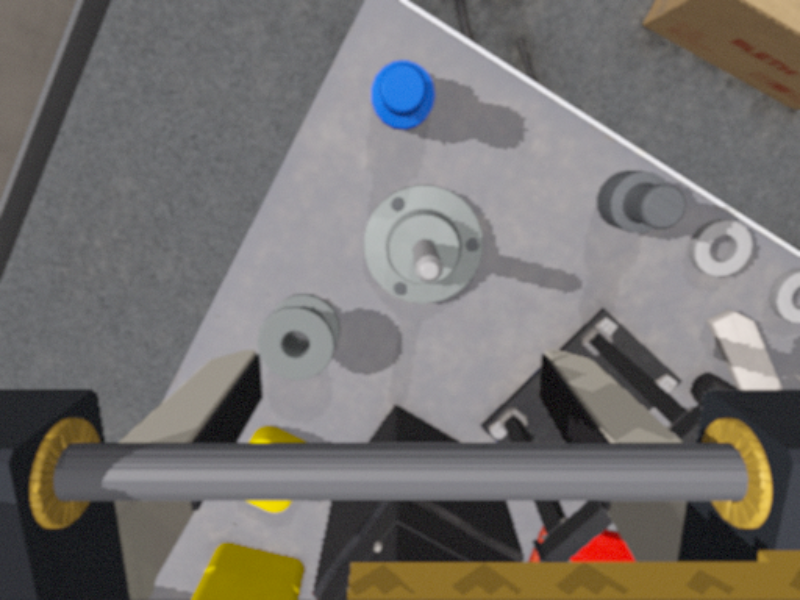

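```bash
python3 - <<'E'
from h import *
import pickle
A=pickle.load(open('w1.p','rb'));B=pickle.load(open('w2.p','rb'))
k=lambda p:((p[0]+.5)*.64-.5,(p[1]+.5)*.64-.5)
for n,P,p,z in [('seat',B,(424,248),.03),('foot',B,(423,244),.02),('tip',B,(428,265),.108),('spool',B,(299,343),.045),('cap',B,(659,207),.069),('r0',B,(723,248),.012),('tip',A,(54,266),.108),('cap',A,(317,204),.069),('r0',A,(426,248),.012),('r1',A,(514,296),.012)]:
    print(n,watz(*P,*k(p),z).round(4))
def tri(p,q):
    o1,d1=wray(*A,*k(p));o2,d2=wray(*B,*k(q))
    t=np.linalg.lstsq(np.c_[d1,-d2],o2-o1,rcond=None)[0];a=o1+t[0]*d1;b=o2+t[1]*d2;return ((a+b)/2).round(4),np.linalg.norm(a-b).round(4)
print('tip',tri((54,266),(428,265)),'cap',tri((317,204),(659,207)),'r0',tri((426,248),(723,248)))
E
```

```text
seat [0.532  0.0741 0.03  ]
foot [0.5335 0.0744 0.02  ]
tip [0.5343 0.0751 0.108 ]
spool [0.4607 0.1706 0.045 ]
cap [ 0.5662 -0.0834  0.069 ]
r0 [ 0.5284 -0.1662  0.012 ]
tip [0.5331 0.0697 0.108 ]
cap [ 0.5679 -0.0896  0.069 ]
r0 [ 0.5283 -0.1666  0.012 ]
r1 [ 0.4887 -0.2391  0.012 ]
tip (array([0.5321, 0.0747, 0.1002]), np.float64(0.0012)) cap (array([ 0.5662, -0.0881,  0.0593]), np.float64(0.0018)) r0 (array([ 0.5282, -0.1666,  0.0112]), np.float64(0.0))
```

The w2 view at 800x600 shows the stand at (424,248), the tip at (428,265) and the spool top at (299,343). The cap top is at (659,207), with rings at (723,248) and (514,296 in w1).

By camera the tip height is close to the 111 mm threshold between one ring and two. I'll probe it by touch with shut fingers.

Request:
move_arm([
  [1, 0.002, 0.01, 0.02, 0],
  [1, 0.004, 0.019, 0.05, 0],
  [1, 0.004, 0.019, 0.08, 0],
  [1, 0.004, 0.019, 0.11, 0],
  [1, 0.004, 0.019, 0.13, 0],
  [1, 0.004, 0.019, 0.143, 0],
  [1, 0.004, 0.019, 0.143, 0],
  [1, 0.004, 0.019, 0.143, 0],
], grip_force=20)

```text
time: 3.2
ee_pos: [0.5331, 0.0735, 0.1259]
orientation: [0.001, 1.0, -0.002, 0.0]
contact_force: [-0.5, 1.4, 0.4]
width: 0.0335
grip_force: 0.0
```

Request:
move_arm([
  [1, 0, 0, 0.002, 0],
  [1, 0, 0, 0.004, 0],
  [1, 0, 0, 0.006, 0],
  [1, 0, 0, 0.007, 0],
  [1, 0, 0, 0.008, 0],
  [1, 0, 0, 0.008, 0],
  [1, 0, 0, 0.008, 0],
])

```text
time: 3.9
ee_pos: [0.5326, 0.0758, 0.1177]
orientation: [-0.0, 1.0, 0.0, 0.0]
contact_force: [0.5, -0.1, -0.4]
width: 0.0006
grip_force: 0.0
```

Request:
move_arm([
  [1, 0, 0, 0.001, 0],
  [1, 0, 0, 0.002, 0],
  [1, 0, 0, 0.003, 0],
  [1, 0, 0, 0.003, 0],
])

```text
time: 4.3
ee_pos: [0.5324, 0.0757, 0.1145]
orientation: [0.0, 1.0, 0.0, -0.0]
contact_force: [-0.4, 0.4, 0.1]
width: 0.0004
grip_force: 0.0
```

Request:
move_arm([
  [1, 0, 0, 0.001, 0],
  [1, 0, 0, 0.002, 0],
  [1, 0, 0, 0.002, 0],
  [1, 0, 0, 0.002, 0],
])

```text
time: 4.7
ee_pos: [0.5325, 0.0757, 0.1126]
orientation: [-0.0, 1.0, 0.0, -0.0]
contact_force: [0.3, -0.9, 0.7]
width: 0.0004
grip_force: 0.0
```

Request:
move_arm([
  [1, 0, 0, 0.001, 0],
  [1, 0, 0, 0.002, 0],
  [1, 0, 0, 0.002, 0],
])

```text
time: 5.0
ee_pos: [0.5324, 0.0757, 0.1105]
orientation: [0.0, 1.0, 0.0, -0.0]
contact_force: [-0.9, 0.9, 0.1]
width: 0.0004
grip_force: 0.0
```

Request:
move_arm([
  [1, 0, 0, 0.001, 0],
  [1, 0, 0, 0.002, 0],
  [1, 0, 0, 0.002, 0],
])

```text
time: 5.3
ee_pos: [0.5325, 0.0757, 0.1085]
orientation: [0.0, 1.0, 0.0, -0.0]
contact_force: [0.7, 0.0, 0.3]
width: 0.0005
grip_force: 0.0
```

Request:
move_arm([
  [1, 0, 0, 0.001, 0],
  [1, 0, 0, 0.002, 0],
  [1, 0, 0, 0.003, 0],
])

```text
time: 5.6
ee_pos: [0.5326, 0.0757, 0.1063]
orientation: [0.0, 1.0, 0.0, 0.0]
contact_force: [-1.9, -0.0, 10.1]
width: 0.0006
grip_force: 5.3
```

Request:
move_arm([
  [1, 0, 0, 0.001, 0],
  [1, 0, 0, 0.002, 0],
  [1, 0, 0, 0.002, 0],
])

```text
time: 5.9
ee_pos: [0.5327, 0.0757, 0.1063]
orientation: [-0.0, 1.0, 0.0, 0.0]
contact_force: [-4.0, -1.1, 15.9]
width: 0.0007
grip_force: 8.3
```

Request:
move_arm([
  [-1, 0, 0, -0.04, 0],
  [-1, -0.02, -0.03, -0.06, 0],
  [-1, -0.05, -0.065, -0.06, 0],
  [-1, -0.072, -0.095, -0.05, 0],
  [-1, -0.072, -0.095, -0.02, 0],
  [-1, -0.072, -0.095, -0.01, 0],
  [-1, -0.072, -0.095, -0.01, 0],
])

```text
time: 6.6
ee_pos: [0.4599, 0.1695, 0.1124]
orientation: [0.001, 1.0, -0.0, -0.002]
contact_force: [-0.1, -0.7, 0.0]
width: 0.0516
grip_force: 0.0
```

```bash
python3 - <<'E'
from h import *
import pickle
s,R=st(); im=save('wrist','w3'); pickle.dump((s,R),open('w3.p','wb'))
cv2.imwrite('pics/w3b.png',cv2.resize(im[:,:,::-1],(800,600)))
E
```

```text
t 6.6 p [0.4599 0.1695 0.1124] yawy -90.04 tilt [-0.003 -0.002] F [-0.1 -0.7  0. ] w 0.0516 g 0.0
```

View pics/w3b.png

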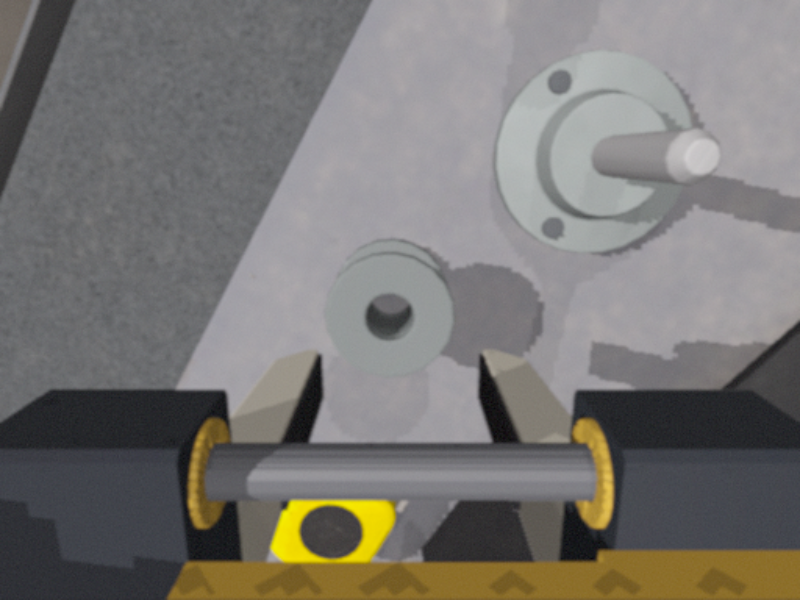

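The spool top is centred at (388,314), the seat at about (612,153) and the spindle tip at (703,154). The fingers are still opening.

```bash
python3 - <<'E'
from h import *
import pickle
B=pickle.load(open('w3.p','rb'))
k=lambda p:((p[0]+.5)*.64-.5,(p[1]+.5)*.64-.5)
for n,p,z in [('spool',(388.5,314),.045),('seat',(612,153.5),.03),('tip',(703,154),.1065),('tape',(330,530),.031)]: print(n,watz(*B,*k(p),z).round(4))
E
```

```text
spool [0.461  0.1741 0.045 ]
seat [0.5316 0.0732 0.03  ]
tip [0.5312 0.0743 0.1065]
tape [0.3345 0.2071 0.031 ]
```

Request:
move_arm([
  [-1, 0, -0.002, 0, 0],
  [-1, 0, -0.002, 0, 0],
  [-1, 0, -0.002, 0.03, 0],
  [-1, 0, -0.002, 0.06, 0],
  [-1, 0, -0.002, 0.08, 0],
  [-1, 0, -0.002, 0.091, 0],
  [-1, 0, -0.002, 0.091, 0],
])

```text
time: 7.35
ee_pos: [0.4603, 0.1723, 0.022]
orientation: [0.0, 1.0, -0.0, -0.001]
contact_force: [-0.0, -1.0, 0.3]
width: 0.0931
grip_force: 0.0
```

Request:
move_arm([
  [1, 0, 0, 0, 0],
  [1, 0, 0, 0, 0],
  [1, 0, 0, 0, 0],
  [1, 0, 0, 0, 0],
  [1, 0, 0, 0, 0],
  [1, 0, 0, 0, 0],
], grip_force=15)

```text
time: 7.95
ee_pos: [0.461, 0.1731, 0.0232]
orientation: [-0.0, 1.0, 0.0, 0.001]
contact_force: [-0.6, 1.0, 3.4]
width: 0.0597
grip_force: 15.0
```

Request:
move_arm([
  [1, 0, 0, -0.03, 0],
  [1, 0, 0, -0.07, 0],
  [1, 0, 0, -0.11, 0],
  [1, 0, 0, -0.14, 0],
  [1, 0.03, 0.04, -0.14, 0],
  [1, 0.06, 0.08, -0.14, 0],
  [1, 0.0705, 0.099, -0.14, 0],
  [1, 0.0705, 0.099, -0.14, 0],
], grip_force=30)

```text
time: 8.75
ee_pos: [0.5323, 0.0681, 0.162]
orientation: [0.002, 1.0, -0.004, -0.0]
contact_force: [0.3, -0.7, -2.1]
width: 0.059
grip_force: 30.0
```

```bash
python3 - <<'E'
from h import *
s,R=st(); im=save('wrist','w4');b=save('scene','s4')
c=cv2.resize(b[150:350,120:370,::-1],(500,400),interpolation=cv2.INTER_CUBIC)
w=cv2.resize(im[150:350,130:380,::-1],(500,400))[:, :300]
cv2.imwrite('pics/m4.png',np.hstack([w,c]))
E
```

```text
t 8.75 p [0.5323 0.0681 0.162 ] yawy -90.48 tilt [-0.    -0.003] F [ 0.3 -0.7 -2.1] w 0.059 g 30.0
```

View pics/m4.png

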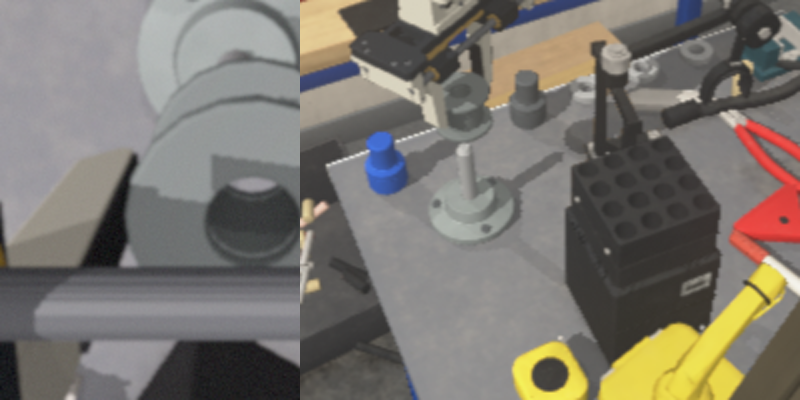

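Request:
move_arm([
  [1, 0, 0, 0.01, 0],
  [1, 0, 0, 0.025, 0],
  [1, 0, 0, 0.032, 0],
  [1, 0, 0, 0.036, 0],
  [1, 0, 0, 0.04, 0],
  [1, 0, 0, 0.043, 0],
  [1, 0, 0, 0.045, 0],
  [1, 0, 0, 0.045, 0],
])

```text
time: 9.65
ee_pos: [0.5311, 0.0737, 0.1176]
orientation: [-0.0, 1.0, 0.0, -0.0]
contact_force: [-0.6, 0.1, -0.9]
width: 0.0588
grip_force: 30.0
```

Request:
move_arm([
  [1, 0, 0, 0.005, 0],
  [1, 0, 0, 0.01, 0],
  [1, 0, 0, 0.018, 0],
  [1, 0, 0, 0.026, 0],
  [1, 0, 0, 0.034, 0],
  [1, 0, 0, 0.042, 0],
  [1, 0, 0, 0.05, 0],
  [1, 0, 0, 0.056, 0],
])

```text
time: 10.45
ee_pos: [0.5308, 0.0737, 0.0607]
orientation: [0.0, 1.0, 0.0, -0.0]
contact_force: [0.1, 0.1, -1.6]
width: 0.0594
grip_force: 30.0
```

Request:
move_arm([
  [1, 0, 0, 0.003, 0],
  [1, 0, 0, 0.005, 0],
  [1, 0, 0, 0.007, 0],
  [1, 0, 0, 0.009, 0],
  [1, 0, 0, 0.01, 0],
  [1, 0, 0, 0.01, 0],
])

```text
time: 11.05
ee_pos: [0.5314, 0.0737, 0.0532]
orientation: [-0.0, 1.0, 0.0, 0.001]
contact_force: [-3.1, -0.4, 6.6]
width: 0.0591
grip_force: 30.0
```

Request:
move_arm([
  [-1, 0, 0, 0, 0],
  [-1, 0, 0, 0, 0],
  [-1, 0, 0, -0.02, 0],
  [-1, 0, 0, -0.06, 0],
  [-1, 0, 0, -0.1, 0],
  [-1, 0, 0, -0.14, 0],
  [-1, 0, 0.04, -0.17, 0],
  [-1, 0, 0.09, -0.17, 0],
])

```text
time: 11.85
ee_pos: [0.5347, -0.014, 0.2266]
orientation: [-0.001, 1.0, 0.004, 0.006]
contact_force: [0.8, -0.3, -0.5]
width: 0.0929
grip_force: 0.0
```

Request:
move_arm([
  [-0.5, 0, 0.05, 0, 0],
  [-0.5, 0, 0.1, 0, 0],
  [-0.5, -0.003, 0.15, 0.05, 0],
  [-0.5, -0.003, 0.15, 0.09, 0],
  [-0.5, -0.003, 0.15, 0.12, 0],
  [-0.5, -0.003, 0.15, 0.12, 0],
  [-0.5, -0.003, 0.15, 0.12, 0],
])

```text
time: 12.55
ee_pos: [0.5286, -0.1659, 0.1019]
orientation: [-0.0, 1.0, 0.0, 0.0]
contact_force: [0.5, -0.7, 0.1]
width: 0.0698
grip_force: 0.0
```

```bash
python3 - <<'E'
from h import *
import pickle
s,R=st(); im=save('wrist','w5'); pickle.dump((s,R),open('w5.p','wb'));b=save('scene','s5')
c=cv2.resize(b[150:300,150:350,::-1],(300,225),interpolation=cv2.INTER_CUBIC)
o=cv2.resize(im[:,:,::-1],(800,600)); o[375:,500:]=c; cv2.imwrite('pics/m5.png',o)
E
```

```text
t 12.55 p [ 0.5286 -0.1659  0.1019] yawy -89.95 tilt [0.    0.001] F [ 0.5 -0.7  0.1] w 0.0698 g 0.0
```

View pics/m5.png

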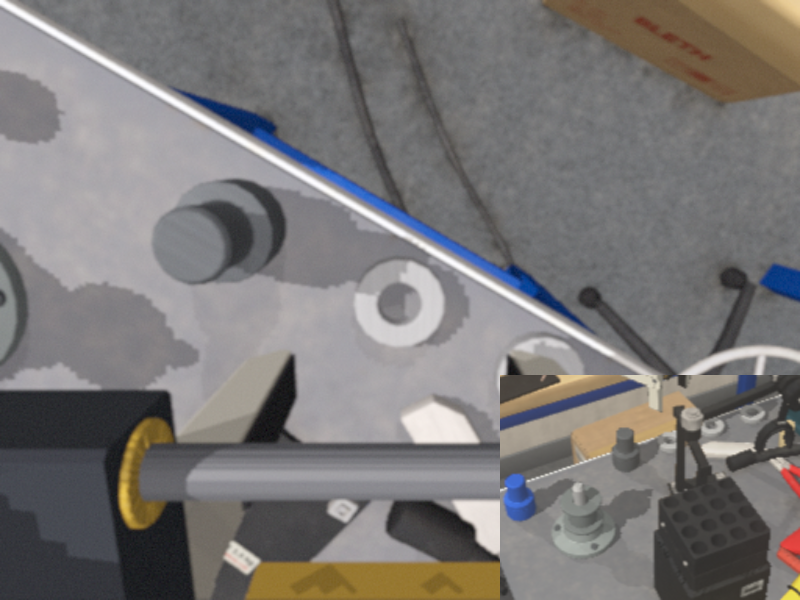

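The spool is seated on the stand. The ring is centred at (399,303) and the cap top at (192,245).

```bash
python3 - <<'E'
from h import *
import pickle
B=pickle.load(open('w5.p','rb'))
k=lambda p:((p[0]+.5)*.64-.5,(p[1]+.5)*.64-.5)
for n,p,z in [('r0',(399.5,303),.012),('r0L',(355,303),.012),('r0R',(444,303),.012),('cap',(192,245),.069)]: print(n,watz(*B,*k(p),z).round(4))
E
```

```text
r0 [ 0.5289 -0.1661  0.012 ]
r0L [ 0.5289 -0.1439  0.012 ]
r0R [ 0.5289 -0.1883  0.012 ]
cap [ 0.5672 -0.0881  0.069 ]
```

Request:
move_arm([
  [-0.5, 0, 0, 0.03, 0],
  [-0.5, 0, 0, 0.06, 0],
  [-0.5, 0, 0, 0.085, 0],
  [-0.5, 0, 0, 0.093, 0],
  [-0.5, 0, 0, 0.098, 0],
  [-0.5, 0, 0, 0.098, 0],
], grip_force=15)

```text
time: 13.25
ee_pos: [0.5293, -0.1663, 0.0048]
orientation: [0.0, 1.0, 0.0, 0.001]
contact_force: [0.4, -0.0, 0.2]
width: 0.0695
grip_force: 0.0
```

Request:
move_arm([
  [1, 0, 0, 0, 0],
  [1, 0, 0, 0, 0],
  [1, 0, 0, 0, 0],
  [1, 0, 0, 0, 0],
  [1, 0, 0, 0, 0],
], grip_force=20)

```text
time: 13.75
ee_pos: [0.5285, -0.1663, 0.0042]
orientation: [-0.0, 1.0, 0.0, 0.0]
contact_force: [0.6, 0.9, 4.5]
width: 0.0445
grip_force: 20.0
```

Request:
move_arm([
  [1, 0, 0, -0.03, 0],
  [1, 0, 0, -0.07, 0],
  [1, 0, 0, -0.11, 0],
  [1, 0, -0.03, -0.14, 0],
  [1, 0, -0.075, -0.15, 0],
  [1, 0, -0.12, -0.15, 0],
  [1, 0, -0.165, -0.15, 0],
  [1, 0.001, -0.2, -0.15, 0],
], grip_force=25)

```text
time: 14.55
ee_pos: [0.5283, 0.037, 0.1537]
orientation: [-0.001, 1.0, 0.001, -0.0]
contact_force: [1.1, 0.5, -0.9]
width: 0.0448
grip_force: 25.0
```

Request:
move_arm([
  [1, 0.001, -0.02, 0, 0],
  [1, 0.002, -0.035, 0, 0],
  [1, 0.002, -0.04, 0, 0],
  [1, 0.002, -0.04, 0.01, 0],
  [1, 0.002, -0.04, 0.02, 0],
  [1, 0.002, -0.04, 0.03, 0],
  [1, 0.002, -0.04, 0.035, 0],
  [1, 0.002, -0.04, 0.035, 0],
])

```text
time: 15.35
ee_pos: [0.5303, 0.0728, 0.1174]
orientation: [0.0, 1.0, -0.0, -0.001]
contact_force: [-0.4, 0.5, -0.8]
width: 0.0441
grip_force: 25.0
```

```bash
python3 - <<'E'
from h import *
s,R=st(); im=save('wrist','w6');b=save('scene','s6')
c=cv2.resize(b[170:290,150:270,::-1],(400,400),interpolation=cv2.INTER_CUBIC)
w=cv2.resize(im[130:330,156:356,::-1],(400,400))
cv2.imwrite('pics/m6.png',np.hstack([w,c]))
E
```

```text
t 15.35 p [0.5303 0.0728 0.1174] yawy -90.05 tilt [-0.003 -0.001] F [-0.4  0.5 -0.8] w 0.0441 g 25.0
```

View pics/m6.png

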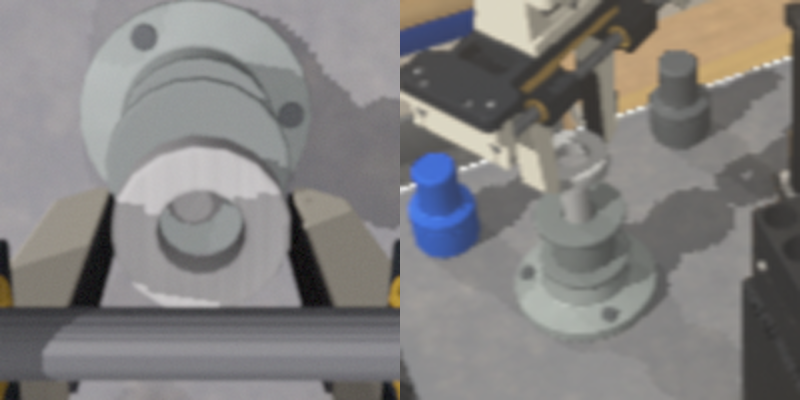

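Request:
move_arm([
  [1, 0.0005, 0, 0.004, 0],
  [1, 0.0005, 0, 0.008, 0],
  [1, 0.0005, 0, 0.012, 0],
  [1, 0.0005, 0, 0.015, 0],
  [1, 0.0005, 0, 0.018, 0],
  [1, 0.0005, 0, 0.02, 0],
  [1, 0.0005, 0, 0.02, 0],
])

```text
time: 16.15
ee_pos: [0.5314, 0.0737, 0.0984]
orientation: [0.0, 1.0, 0.0, -0.0]
contact_force: [0.4, -1.5, -0.3]
width: 0.0446
grip_force: 25.0
```

Request:
move_arm([
  [1, 0, 0, 0.004, 0],
  [1, 0, 0, 0.008, 0],
  [1, 0, 0, 0.012, 0],
  [1, 0, 0, 0.015, 0],
  [1, 0, 0, 0.017, 0],
  [1, 0, 0, 0.018, 0],
  [1, 0, 0, 0.018, 0],
])

```text
time: 16.85
ee_pos: [0.5315, 0.0737, 0.0805]
orientation: [-0.0, 1.0, 0.0, -0.0]
contact_force: [-0.1, 0.7, -0.3]
width: 0.0445
grip_force: 25.0
```

Request:
move_arm([
  [1, 0, 0, 0.001, 0],
  [1, 0, 0, 0.002, 0],
  [1, 0, 0, 0.0025, 0],
  [1, 0, 0, 0.0025, 0],
])

```text
time: 17.25
ee_pos: [0.5318, 0.0737, 0.0792]
orientation: [-0.0, 1.0, 0.0, 0.0]
contact_force: [-0.8, -0.2, 5.6]
width: 0.0444
grip_force: 25.0
```

Request:
move_arm([
  [-0.5, 0, 0, 0, 0],
  [-0.5, 0, 0, 0, 0],
  [-0.5, 0, 0, 0, 0],
  [-0.5, 0, 0, -0.03, 0],
  [-0.5, 0, 0, -0.07, 0],
  [-0.5, 0, 0, -0.11, 0],
  [-0.5, 0, 0, -0.14, 0],
  [-0.5, 0.01, 0.04, -0.14, 0],
])

```text
time: 18.05
ee_pos: [0.5439, 0.0412, 0.223]
orientation: [-0.003, 1.0, 0.006, 0.005]
contact_force: [0.3, 0.2, -0.4]
width: 0.0697
grip_force: 0.0
```

Request:
move_arm([
  [-0.5, 0.012, 0.05, 0.02, 0],
  [-0.5, 0.0255, 0.09, 0.04, 0],
  [-0.5, 0.0255, 0.122, 0.05, 0],
  [-0.5, 0.0255, 0.122, 0.058, 0],
  [-0.5, 0.0255, 0.122, 0.058, 0],
  [-0.5, 0.0255, 0.122, 0.058, 0],
])

```text
time: 18.65
ee_pos: [0.5673, -0.0863, 0.1602]
orientation: [-0.001, 1.0, 0.001, -0.0]
contact_force: [0.5, 0.6, -0.5]
width: 0.0699
grip_force: 0.0
```

```bash
python3 - <<'E'
from h import *
s,R=st(); im=save('wrist','w7'); g=cv2.medianBlur(cv2.cvtColor(im,cv2.COLOR_RGB2GRAY),3)
c=env.get_calibration('wrist'); f=192/np.tan(np.radians(c['vertical_fov'])/2)
T=np.array(c['T_tool_cam'])
def wp(X):
    p=T[:3,:3].T@(R.T@(np.array(X)-np.array(s['ee_pos']))-T[:3,3]); return c['cx']+f*p[0]/p[2],c['cy']+f*p[1]/p[2],f/p[2]
u,v,k=wp([.567,-.088,.069]); print('expected top',u,v,'r',k*.0155,k*.014)
u2,v2,k2=wp([.567,-.088,.032]); print('body top',u2,v2,'r',k2*.023)
for rr,z in ((k*.0145,.069),(k2*.023,.032)):
    h=cv2.HoughCircles(g,cv2.HOUGH_GRADIENT_ALT,1.0,5,param1=60,param2=.5,minRadius=int(rr*.85),maxRadius=int(rr*1.2))
    for q in ([] if h is None else h[0]):
        if np.hypot(q[0]-u,q[1]-v)<60: print(z,q,watz(s,R,q[0],q[1],z).round(4))
# stand check: ring on spool
x0,y0=int(u),int(v); np.set_printoptions(linewidth=250)
print(g[y0-60:y0+40:4,x0-64:x0+64:4])
E
```

```text
t 18.65 p [ 0.5673 -0.0863  0.1602] yawy -89.84 tilt [-0.     0.002] F [ 0.5  0.6 -0.5] w 0.0699 g 0.0
expected top 257.51833050540534 194.02757599932164 r 19.816438855474125 17.898718966234696
body top 257.35781390125214 182.96261128537012 r 25.93668654368623
0.069 [257.       194.        17.687937] [ 0.567  -0.0876  0.069 ]
0.032 [255.       184.        26.576914] [ 0.566  -0.0859  0.032 ]
[[168 168 171 171 172 168 168 168 166 164 164 165 163 163 160 154 231 237 146 111  82  67  86 115 104 109 110 116 114 111 115 112]
 [167 168 169 170 172 168 167 166 168 165 164 164 165 164 162 161 157 162 237 213 121  78  74 102 109 109 114 113 114 114 115 108]
 [166 168 170 172 171 167 166 167 167 167 167 166 167 166 164 162 163 163 156 188 244 184  87 103 109 108 106 109 109 116 116 112]
 [168 170 172 175 171 168 167 167 167 168 168 168 169 168 165 164 165 164 161 161 154 221 239 156 106 104 108 110 109 111 109 108]
 [165 167 170 170 171 170 167 166 165 166 166 166 168 168 167 167 165 165 164 162 161 162 156 241 225 131 105 109 111 114 108 111]
 [166 167 169 167 167 169 170 167 166 166 164 165 
[... 1870 characters left out ...]
170 165 166 163 163 163 166 165 165 165 164]
 [126 125 125 136 168 171 167 165 165 159 155 158 161 160 159 155 155 156 155 157 164 169 168 167 169 166 166 170 169 166 164 163]
 [125 125 126 127 127 166 168 165 167 159 155 155 161 159 157 154 154 156 158 158 166 171 170 169 172 168 169 168 166 164 164 163]
 [125 125 125 127 127 125 153 168 168 158 155 155 158 158 155 156 157 160 159 161 172 173 173 171 171 166 166 166 164 163 162 159]
 [125 126 129 129 126 125 125 163 167 164 157 158 159 159 159 159 158 161 161 162 170 172 169 170 167 163 163 163 163 163 163 161]
 [128 127 128 129 127 124 125 130 164 165 158 156 158 158 160 161 158 160 163 170 170 168 167 165 165 163 163 163 162 163 164 163]]
```

Request:
move_arm([
  [-0.5, 0, 0, 0.03, 0],
  [-0.5, 0, 0, 0.07, 0],
  [-0.5, 0, 0, 0.1, 0],
  [-0.5, 0, 0, 0.115, 0],
  [-0.5, 0, 0, 0.124, 0],
  [-0.5, 0, 0, 0.124, 0],
], grip_force=20)

```text
time: 19.3
ee_pos: [0.5671, -0.0869, 0.0358]
orientation: [-0.0, 1.0, 0.001, -0.0]
contact_force: [-0.6, 0.6, 0.4]
width: 0.0697
grip_force: 0.0
```

Request:
move_arm([
  [1, 0, 0, 0, 0],
  [1, 0, 0, 0, 0],
  [1, 0, 0, 0, 0],
  [1, 0, 0, 0, 0],
  [1, 0, 0, 0, 0],
  [1, 0, 0, 0, 0],
  [1, 0, 0, 0, 0],
])

```text
time: 20.0
ee_pos: [0.5673, -0.0879, 0.0364]
orientation: [-0.0, 1.0, 0.0, 0.0]
contact_force: [-0.1, 0.8, 1.7]
width: 0.0297
grip_force: 20.0
```

Request:
move_arm([
  [1, 0, 0, 0, 0],
  [1, 0, 0, 0, 0],
  [1, 0, 0, -0.03, 0],
  [1, 0, 0, -0.07, 0],
  [1, 0, 0, -0.11, 0],
  [1, 0, 0, -0.14, 0],
  [1, 0, 0, -0.145, 0],
  [1, 0, 0, -0.145, 0],
], grip_force=50)

```text
time: 20.8
ee_pos: [0.5669, -0.0887, 0.1812]
orientation: [0.0, 1.0, -0.0, 0.0]
contact_force: [0.1, 0.4, -2.5]
width: 0.0297
grip_force: 50.0
```

Request:
move_arm([
  [1, -0.01, -0.04, 0, 0],
  [1, -0.02, -0.085, 0, 0],
  [1, -0.03, -0.125, 0, 0],
  [1, -0.0355, -0.155, 0, 0],
  [1, -0.0355, -0.162, 0, 0],
  [1, -0.0355, -0.162, 0.01, 0],
  [1, -0.0355, -0.162, 0.025, 0],
  [1, -0.0355, -0.162, 0.032, 0],
])

```text
time: 21.6
ee_pos: [0.5303, 0.0706, 0.1464]
orientation: [0.001, 1.0, -0.002, -0.002]
contact_force: [-0.8, 0.1, -2.0]
width: 0.0287
grip_force: 50.0
```

Request:
move_arm([
  [1, 0, 0, 0, 0],
  [1, 0, 0, 0.004, 0],
  [1, 0, 0, 0.008, 0],
  [1, 0, 0, 0.012, 0],
  [1, 0, 0, 0.015, 0],
  [1, 0, 0, 0.015, 0],
])

```text
time: 22.2
ee_pos: [0.5313, 0.0737, 0.1338]
orientation: [0.0, 1.0, 0.0, -0.0]
contact_force: [-0.1, 0.5, -2.1]
width: 0.0292
grip_force: 50.0
```

Request:
move_arm([
  [1, 0, 0, 0.003, 0],
  [1, 0, 0, 0.006, 0],
  [1, 0, 0, 0.008, 0],
  [1, 0, 0, 0.01, 0],
  [1, 0, 0, 0.011, 0],
  [1, 0, 0, 0.011, 0],
], grip_force=58)

```text
time: 22.8
ee_pos: [0.5316, 0.0737, 0.1233]
orientation: [-0.0, 1.0, 0.0, 0.0]
contact_force: [0.3, 0.4, -0.4]
width: 0.0287
grip_force: 58.0
```

Request:
move_arm([
  [1, 0, 0, 0.001, 0],
  [1, 0, 0, 0.002, 0],
  [1, 0, 0, 0.003, 0],
  [1, 0, 0, 0.003, 0],
  [1, 0, 0, 0.003, 0],
])

```text
time: 23.3
ee_pos: [0.5324, 0.0737, 0.123]
orientation: [-0.0, 1.0, 0.0, 0.001]
contact_force: [-3.0, 0.1, 14.8]
width: 0.0289
grip_force: 58.0
```

Request:
move_arm([
  [1, -0.0005, 0, 0.0005, 0],
  [1, -0.0005, 0, 0.001, 0],
  [1, -0.0005, 0, 0.001, 0],
  [1, -0.0005, 0, 0.001, 0],
  [1, -0.0005, 0, 0.001, 0],
])

```text
time: 23.8
ee_pos: [0.5325, 0.0737, 0.123]
orientation: [-0.0, 1.0, 0.0, 0.002]
contact_force: [-4.5, -0.1, 19.6]
width: 0.0288
grip_force: 58.0
```

```bash
python3 - <<'E'
from h import *
st(); im=save('scene','s9'); st()
# numeric check: brightness column down the stack from the scene camera (cap, bright ring, spool)
u,v=proj('scene',[.5315,.0737,.08]).round().astype(int); print(u,v)
print(im[v-40:v+50:2,u-2:u+3].mean((1,2)).round().astype(int))
E
```

```text
t 23.8 p [0.5325 0.0737 0.123 ] yawy -89.98 tilt [0.004 0.   ] F [-4.5 -0.1 19.6] w 0.0288 g 58.0
t 23.85 p [0.5325 0.0737 0.123 ] yawy -89.98 tilt [0.004 0.   ] F [-4.2  0.  20. ] w 0.0291 g 58.0
203 231
[ 65  59  56  55  53  64  81  84  82  81  72  71  72  72  72  78 101 104
  86  89  88  88  92 145 140 132 126 111 113 112 114 134 132 145 150 153
 172 171 173 171 131 132 139 144 144]
```

The press reads 20 N. The cap underside is at 87 mm, which is on the ring and about 4.5 mm above where it would bottom out.

```bash
python3 -c "
from cell import env
print(env.hand_in())"
```

```text
the job is handed in; nothing more can be done
None
```

The job is handed in: the spool is on the stand with one spacer ring over it (the tip probed at about 106.5 mm, so one is enough). The cap sits on the ring, still gripped and pressed down at about 20 N, and the run took about 24 s; the hand-in returned no verdict.

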